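# Zero the peak pointer and ready the probe over the mug

## Robot

A 6-joint arm with a two-finger parallel gripper is mounted at the origin on a cart in front of the work surface, level with it; the furniture and walls round the work are solid. World frame = base frame: x ahead of the robot, y to its left, z up, the work surface at z = 0. Lengths are in m, angles in rad, forces in N, time in s.
With the tool pointing down it reaches from about 0.35 to 0.85 m from the base axis. Payload 8.1 kg.
Tool frame: the origin (TCP) lies on the centre line of the jaws, within the pads' length; the fingertips stand 22 mm ahead of it and the grasp point (between the pads) lies 3 mm ahead of it; x points along the fingers, z is the direction in which the jaws open and shut, and the axes are right-handed (so a half turn about x gives the same grasp; the last joint's range is limited). The gripper opens to 85 mm and grips with 20 to 120 N. Pads are 22 mm wide; open, the fingers measure 114 mm over their backs; the gripper's body (76 mm by 85 mm) begins 54 mm behind the grasp point. The pads swing forward as they close: fully open they stand 13 mm farther back than shut.
Start: joints at [1.053, 0.13, 1.488, -0, 1.523, -0.085], TCP at [0.252, 0.545, 0.253] pointing down, gripper open.
Joint ranges: [-2.96, 2.96], [-0.89, 2.26], [0.02, 2.5], [-1.34, 4.48], [0, 2.73], [-2.66, 2.66]. Speed limits (rad/s): [2.39, 2.39, 2.79, 3.14, 3.14, 3.14].

## Interface

Orientations are given as a unit quaternion [x, y, z, w].
In Python, from cell import env, vision, order gives the robot as it stands.
- The arm moves only by the tool send_rows, never from a script. Its argument "rows" is a list of rows, each an object of numbers: "x", "y", "z": the shift along the tool's x, y, z in mm; "ax", "ay", "az": the turn, a rotation vector about the tool's x, y, z in degrees; "hand": the finger opening in mm, from 0 to 85.4. A call has 1 to 5 rows; each row is the pose to reach, as a shift and turn from the pose commanded when the call began, along the tool's axes at that moment; what a row does not reach only later rows make up. A row lasts 1/8 s, in which the tool goes at most 62.5 mm and 10.7 degrees, less where a joint would pass 70% of its speed; a pose out of reach is approached as far as the arm can. A call with a gripper value outside its range is refused whole. The fingers move at their own pace and stop on an object; the grip force is fixed at half the most. Time passes only in rows, so rows that repeat a pose let the fingers close. It gives the time, the measured TCP pose, the force and the opening at its end, in the units of the state.
- env.read_state(): the state, without advancing time (a new reading comes with each control period).
- vision.read_camera(name): name is "side" or "top" or "wrist"; returns the picture (384x512x3 uint8, red, green, blue); there is no depth.
- vision.get_calibration(name): a dict with "intrinsics" (3x3 intrinsics, pixels), "rvec" (rotation vector, rad) and "tvec" (3), from world to camera coordinates, as OpenCV has them; the wrist camera has in their place "T_tool_cam" (4x4, takes a point from camera to tool coordinates, whose origin is the TCP and whose axes are the tool frame's). Camera axes: x right, y down, z forward; pixel columns grow to the right and rows downward; lengths in m; the calibration is good to about 2 mm. The wrist camera is an equidistant fisheye: a pixel r from the principal point sees the ray r / f radians off the axis. A picture is of the moment at which its call begins: read the wrist's pose just before it. get_calibration takes no time and is no camera call.
- order.hand_in(): hands the job in, once; it reports no verdict.
The state is a dict: "time_s": time; "qpos": joint angles; "dq": joint speeds; "effort": joint torques, N m; "eef_pos": TCP position; "orientation": TCP orientation; "force": force on the tool from outside, world axes, zero at the start; "moment": the same for the moment, N m; "width": finger opening in m.
Only numpy, scipy, OpenCV 4.12 (cv2) and the standard library are available. Lean on these libraries where they do the work, as an engineer would, in place of code of your own. Each camera call takes 0.05 s, during which the arm holds its last target.

## Task

Get the thermometer ready for a fresh check: turn the peak-pointer knob on the dock fully back to its zero stop, then draw the long-handled probe up out of its well and bring it, leaning over at about 45 degrees with its point downwards, to where the point is above the middle of the handled mug's mouth, 3 to 8 cm higher than the rim. Finish while still holding it there in the gripper, still and touching nothing else; leave the mug, the short probe in its well and everything else on the worktop where they stand.

Things in the scene. Friction and masses are not known exactly. Their poses are not given: they have to be found in the camera images.
- dock: grey block fixed to the worktop, left or right of the mug, 75 (x) x 178 (y) mm; origin underneath its middle, x away from the robot (within 0.25 rad), z up. Well block at dock y -0.089..0.015, top 75 mm high, with two equal wells, 14 mm wide, 70 mm deep, at x 0, y -0.024 and -0.074. Dial tower at y 0.015..0.089, top 110 mm high, with the peak-pointer dial and knob at x 0, y 0.052
- reset_knob (a joint): angle of the peak-pointer knob, rad: 0 at its hard zero stop (bar and steel pointer along the dock's +x), growing clockwise seen from above, up to 1.8. Starts between 0.6 and 1.4, so turn it counter-clockwise seen from above. Light friction (0.04 N m), no spring: it stays where it is left
- knob_grip (a point): grip point on the knob's vertical axis, 141 mm above the worktop; turns with it, x along the bar. The knob is a black bar 34 mm long (x), 10 mm thick (y), 119 to 145 mm above the worktop, on a disc 34 mm across whose top is 22 mm below this point; pinch the bar across its thickness from above
- long_probe: the long-handled probe, 40 to 85 g, loose in either well. Origin on its axis under the collar, which rests on the well block 75 mm above the worktop; z up along the axis. Collar 26 mm across, 6 mm high; above it a straight round black handle 20 mm across up to z = +80 mm; below it a steel stem 7 mm across, pointed at z = -64 mm. Centre of mass at z = +39 mm: grip there, or it may swing
- long_probe_tip (a point): the pointed lower end of the long probe's stem (64 mm below its origin along its axis)
- short_probe: the other probe, 60 g, in the other well: same collar and stem, but a short black mushroom head 28 mm across ending 34 mm above its origin (origin under the collar). Leave it in its well
- mug: the handled mug, plain pale ceramic, 83 mm across the body, 115 mm over the handle, 93 mm tall, standing loose to the left or right of the dock; origin at the worktop under the middle of body and handle together, its handle towards its -y
- mug_mouth (a point): centre of the mug's mouth, level with its rim, 93 mm above the worktop (16 mm to the +y side of the mug's origin); the mouth is about 74 mm wide
- tea_light: a tea light in a low round cup, 38 mm across, 15 mm tall, between the dock and the mug; origin at its underside; a bystander
- spoon: a steel teaspoon, 130 mm long, lying near the front edge; origin at its underside; a bystander
- honey_jar: a screw-top jar, 61 mm across, 86 mm tall, behind the work; origin at its underside; a bystander
- tumbler: a clear drinking glass without a handle, 81 mm across, 92 mm tall, behind the work, below the wall cupboards, whose fronts begin at world x = 0.60 and undersides hang 0.46 m above the worktop: keep the arm clear of them; origin at its underside; a bystander
- tuna_tin: a low round food tin, 87 mm across, 40 mm tall, behind the work; origin at its underside; a bystander
- keys: a bunch of keys lying flat, 110 x 121 x 8 mm, front right; origin at its underside; a bystander
There are look-alikes about, which are no part of the job. Leave any pink or purple look-alike of the short_probe alone.

How it is judged:
On the way, in this order (a step that is already met when the one before it is completed fails the run):
1. the reset knob is back at its zero stop (within 0.06 rad) (value of joint reset_knob below 0.06 rad), for 0.2 s.
2. the long probe is drawn right out of its well and held by the gripper (height (world z) of long_probe_tip above 0.08 m and contact force between the fingers and long_probe above 0.5 N), for 0.2 s.
At the end, for the whole second after the job is handed in: The gripper holds the long probe, still and touching nothing else, its axis 30 to 60 degrees from upright, point down, within 30 mm level of the mug mouth's centre and 12 to 97 mm above the rim; knob within 0.1 rad of zero, mug within 30 mm of its place (value of joint reset_knob below 0.1 rad and contact force between the fingers and long_probe above 1 N and angle between long_probe's own z axis and vertical between 0.52 and 1.05 rad and horizontal distance between long_probe_tip and mug_mouth below 0.03 m and height (world z) of long_probe_tip between 0.105 and 0.19 m and contact force between long_probe and dock below 0.1 N and contact force between long_probe and mug below 0.1 N and contact force between long_probe and short_probe below 0.1 N and contact force between long_probe and tea_light below 0.1 N and linear speed of long_probe below 0.03 m/s and angular speed of long_probe below 0.15 rad/s and distance of mug_mouth from where it was at the start of the episode below 0.03 m); the arm keeps its last pose, push and grip.
It fails at once if the short probe is pulled out of its well or tipped (more than 20 mm) (distance of short_probe from where it was at the start of the episode above 0.02 m).
It fails at once if the mug is shoved or tipped (its mouth moves more than 30 mm) (distance of mug_mouth from where it was at the start of the episode above 0.03 m).
It fails at once if a bystander is moved more than 30 mm (distance of any of tea_light, spoon, honey_jar, tumbler, tuna_tin, keys from where it was at the start of the episode above 0.03 m).
It also fails if it takes over 54 s, if anything falls off the work surface, if the arm or the gripper's body presses on something with over 40 N, if the wrist force passes 120 N, or if a joint passes its speed limit or range.

## Working session

There is one attempt and no reset: what is moved stays moved. The work goes in short steps, Python scripts to look and compute and a tool call to move; the robot and the scene stay as the last step left them, time stands still between calls to the robot, and variables do not carry over. Pictures are saved under pics/ and viewed, and the job is handed in when it is done.

Besides the shell and the picture viewer there is one more tool, called after "Call:" by a JSON object that holds its "api" and its "payload", one argument or row to a line. send_rows: Moves the arm, as the interface text tells. Its arguments: {"type":"object","properties":{"rows":{"type":"array","items":{"type":"object","properties":{"x":{"type":"number"},"y":{"type":"number"},"z":{"type":"number"},"ax":{"type":"number"},"ay":{"type":"number"},"az":{"type":"number"},"hand":{"type":"number"}}}}},"required":["rows"]}

```bash
mkdir -p pics; ls; python3 - <<'E'
from cell import env, vision, order
import cv2
s=env.read_state(); print({k:(v if not hasattr(v,'round') else v) for k,v in s.items()})
for n in ("side","top","wrist"):
    print(n,vision.get_calibration(n))
    cv2.imwrite(f"pics/{n}0.png",cv2.cvtColor(vision.read_camera(n),cv2.COLOR_RGB2BGR))
E
```

```text
pics
{'time_s': 0.0, 'qpos': array([ 1.05259445e+00,  1.31153068e-01,  1.48926720e+00,  1.95133169e-05,
        1.52301323e+00, -8.54163488e-02]), 'dq': array([3.56177666e-04, 5.00917631e-04, 6.11035689e-04, 1.45360197e-03,
       1.60325923e-05, 4.07340363e-04]), 'effort': array([ 6.70451846e-04, -5.69374144e+01, -5.00564110e+01, -1.70991193e-04,
        1.43688364e-02, -8.55810143e-07]), 'eef_pos': array([0.25137118, 0.54424665, 0.25225587]), 'orientation': array([-0.38128126,  0.59627245,  0.38068824,  0.59511363]), 'force': array([ 0.36000383, -0.88943772,  0.0684759 ]), 'moment': array([ 0.00763551,  0.00199871, -0.03151464]), 'width': 0.08522725296178654}
side {'intrinsics': array([[384.19551604,   0.        , 252.9562483 ],
       [  0.        , 384.19551604, 195.67085609],
       [  0.        ,   0.        ,   1.        ]]), 'rvec': array([ 0.30743623, -2.58253625,  1.54684025]), 'tvec': array([0.45241057, 0.20651261, 0.74836323])}
top {'intrinsics': array([[482.56565119,   0.        , 252.42523521],
       [  0.        , 482.56565119, 195.25820532],
       [  0.        ,   0.        ,   1.        ]]), 'rvec': array([ 2.07810006, -2.1224248 ,  0.24705581]), 'tvec': array([-0.13012222,  0.52322623,  1.31701161])}
wrist {'intrinsics': array([[297.31863964,   0.        , 254.40598744],
       [  0.        , 297.31863964, 195.57825386],
       [  0.        ,   0.        ,   1.        ]]), 'T_tool_cam': array([[-1.19377962e-04, -3.07697339e-01,  9.51484279e-01,
        -1.19870632e-01],
       [ 6.82406772e-04, -9.51484089e-01, -3.07697192e-01,
         7.87893977e-02],
       [ 9.99999760e-01,  6.12567051e-04,  3.23560980e-04,
         1.82873627e-04],
       [ 0.00000000e+00,  0.00000000e+00,  0.00000000e+00,
         1.00000000e+00]])}
```

View pics/top0.png

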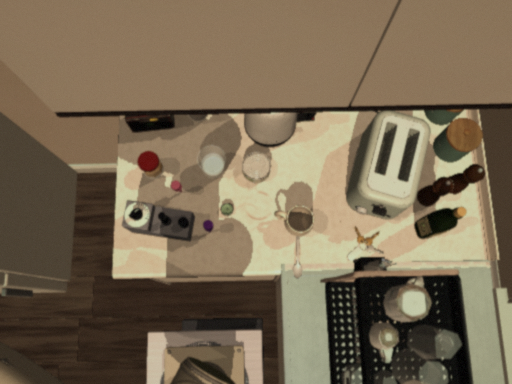

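View pics/side0.png

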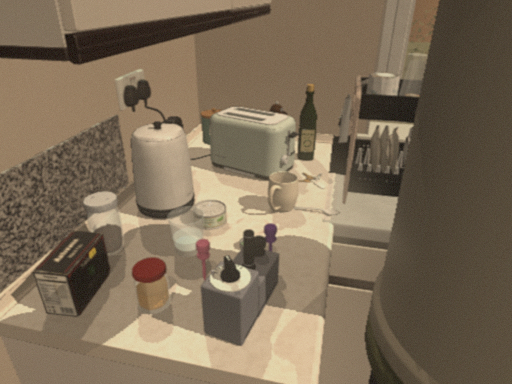

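View pics/wrist0.png

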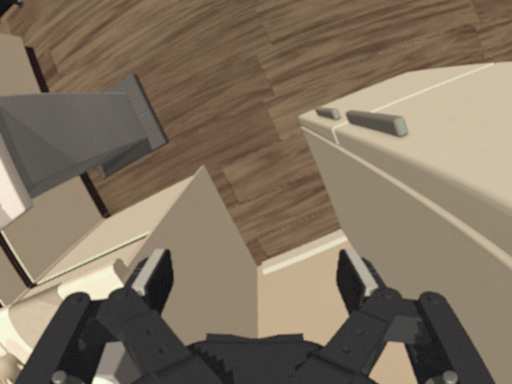

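```bash
cat > h.py <<'E'
from cell import env, vision, order
import numpy as np, cv2
from scipy.spatial.transform import Rotation as R
cal={n:vision.get_calibration(n) for n in("side","top","wrist")}
def proj(n,P):
    c=cal[n];return cv2.projectPoints(np.float64(P).reshape(-1,1,3),c['rvec'],c['tvec'],c['intrinsics'],None)[0].reshape(-1,2)
def back(n,px,z):
    c=cal[n];Rm=R.from_rotvec(c['rvec']).as_matrix();o=-Rm.T@c['tvec']
    d=Rm.T@np.linalg.inv(c['intrinsics'])@np.r_[px,1.];return o+d*(z-o[2])/d[2]
def tool(s=None):
    s=s or env.read_state();T=np.eye(4);T[:3,:3]=R.from_quat(s['orientation']).as_matrix();T[:3,3]=s['eef_pos'];return T
def wproj(P,T):
    c=cal['wrist'];p=np.linalg.inv(T@c['T_tool_cam'])@np.r_[P,1.]
    th=np.arctan2(np.hypot(p[0],p[1]),p[2]);k=c['intrinsics'];u=p[:2]/(np.hypot(*p[:2])+1e-12)
    return u*th*k[0,0]+k[:2,2]
def wback(px,T,z):
    c=cal['wrist'];k=c['intrinsics'];d=(np.array(px)-k[:2,2])/k[0,0];th=np.hypot(*d)
    r=np.r_[d/(th+1e-12)*np.sin(th),np.cos(th)];M=T@c['T_tool_cam'];o=M[:3,3];r=M[:3,:3]@r
    return o+r*(z-o[2])/r[2]
def crop(img,x0,y0,x1,y1,f,name):
    cv2.imwrite(name,cv2.cvtColor(cv2.resize(img[y0:y1,x0:x1],None,fx=f,fy=f,interpolation=cv2.INTER_CUBIC),cv2.COLOR_RGB2BGR))
def mv(Pt,Rt,P0=None,R0=None):
    "rows delta from current measured pose (tool axes) mm,deg"
    T=tool();d=T[:3,:3].T@(np.array(Pt)-T[:3,3])*1e3;a=np.degrees(R.from_matrix(T[:3,:3].T@Rt).as_rotvec());return d.round(1),a.round(1)
E
python3 - <<'E'
from h import *
t=cv2.cvtColor(cv2.imread('pics/top0.png'),cv2.COLOR_BGR2RGB)
crop(t,110,185,330,285,3.6,'pics/topc.png')
s=cv2.cvtColor(cv2.imread('pics/side0.png'),cv2.COLOR_BGR2RGB)
crop(s,180,160,340,350,3.1,'pics/sidec.png')
for n in('side','top'):
    c=cal[n];print(n,-R.from_rotvec(c['rvec']).as_matrix().T@c['tvec'])
print(proj('top',[[0,0,0],[.5,0,0],[.5,.3,0]]))
E
```

```text
side [0.31247068 0.65219197 0.53327105]
top [ 0.20492911 -0.13348993  1.4019278 ]
[[204.74720878 386.97330167]
 [204.98906493 207.60372571]
 [103.7062541  209.68949298]]
```

View pics/topc.png

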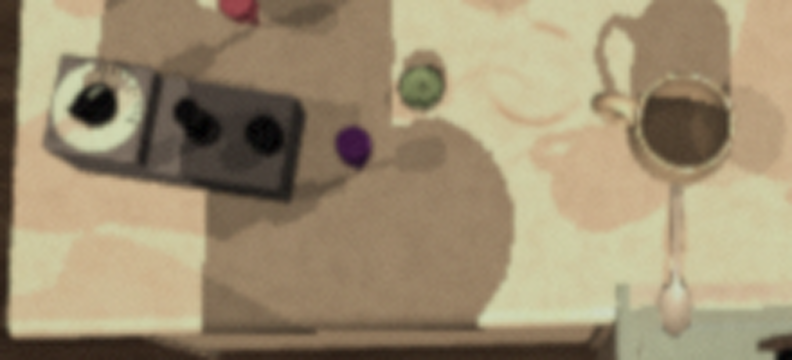

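View pics/sidec.png

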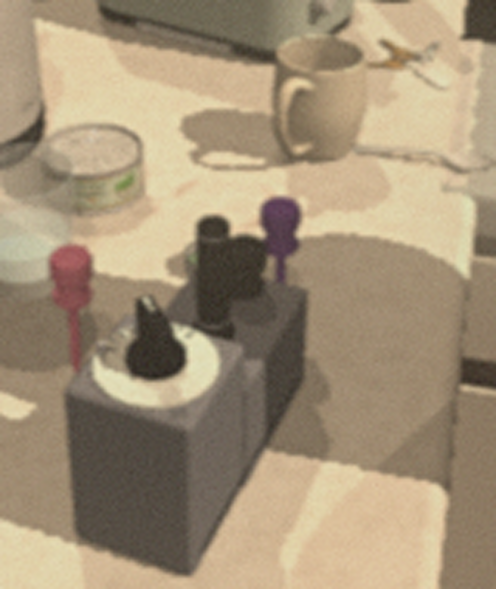

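```bash
python3 - <<'E'
from h import *
def c(u,v): return np.array([110+u/3.6,185+v/3.6])
D=back('top',c(97,107),.112);S=back('top',c(263,133),.109);L=back('top',c(185,106),.155)
Lb=back('top',c(205,130),.081)
M=back('top',c(684,122),.093);print('dial',D,'short',S,np.linalg.norm((D-S)[:2]),'long',L,Lb,'mug',M)
yaw=np.arctan2(*(D-S)[:2][::-1])-np.pi/2;print(yaw)
# knob side view
def sc(u,v): return np.array([180+u/3.1,160+v/3.1])
print('side dial',back('side',sc(156,365),.112), 'side mug',back('side',sc(322,57),.093),'long top',back('side',sc(213,224),.155))
E
```

```text
dial [0.46054444 0.17431986 0.112     ] short [0.43851669 0.04914002 0.109     ] 0.12710316390198165 long [0.45141485 0.0998317  0.155     ] [0.44686491 0.09784339 0.081     ] mug [ 0.44316435 -0.27057104  0.093     ]
-0.17418554454532043
side dial [0.4621896  0.17658093 0.112     ] side mug [ 0.44361463 -0.26132764  0.093     ] long top [0.44969235 0.10041555 0.155     ]
```

```bash
python3 - <<'E'
from h import *
T=tool();print(T.round(3))
print(np.degrees(np.arctan2(T[1,2],T[0,2])), np.degrees(np.arctan2(T[1,1],T[0,1])))
print(np.degrees(np.arctan2(.545,.252)))
E
```

```text
[[-0.001 -0.908  0.419  0.251]
 [-0.001  0.419  0.908  0.544]
 [-1.     0.    -0.001  0.252]
 [ 0.     0.     0.     1.   ]]
65.20233405097213 155.2023231286154
65.1848716887856
```

```bash
cat >> h.py <<'E'
def down(psi):
    a=np.radians(psi);z=np.array([np.cos(a),np.sin(a),0]);x=np.array([0,0,-1.]);return np.c_[x,np.cross(z,x),z]
E
python3 - <<'E'
from h import *
print(mv([.40,.12,.30],down(20)))
E
```

```text
(array([ -47.1, -312.8, -323. ]), array([45.2, -0.1,  0. ]))
```

Call:
{"api": "send_rows", "payload": {
  "rows": [
    {"x": -10,"y": -35,"z": -36,"ax": 5},
    {"x": -20,"y": -70,"z": -72,"ax": 10},
    {"x": -30,"y": -105,"z": -108,"ax": 15},
    {"x": -40,"y": -140,"z": -144,"ax": 20},
    {"x": -47,"y": -175,"z": -180,"ax": 25}
  ]
}}

```text
$.rows[0]: bad value
```

```bash
python3 - <<'E'
from h import *
print(mv([.40,.12,.30],down(20)))
E
```

```text
(array([ -47.1, -312.8, -323. ]), array([45.2, -0.1,  0. ]))
```

Call:
{"api": "send_rows", "payload": {
  "rows": [
    {"x": -10,"y": -35,"z": -36,"ax": 5,"ay": 0,"az": 0,"hand": 85},
    {"x": -20,"y": -70,"z": -72,"ax": 10,"ay": 0,"az": 0,"hand": 85},
    {"x": -30,"y": -105,"z": -108,"ax": 15,"ay": 0,"az": 0,"hand": 85},
    {"x": -40,"y": -140,"z": -144,"ax": 20,"ay": 0,"az": 0,"hand": 85},
    {"x": -47,"y": -175,"z": -180,"ax": 25,"ay": 0,"az": 0,"hand": 85}
  ]
}}

```text
time_s: 0.78
eef_pos: [0.3352, 0.3064, 0.3006]
orientation: [-0.242, 0.664, 0.242, 0.664]
force: [1.8, -0.3, 0.2]
width: 0.0848
```

```bash
python3 - <<'E'
from h import *
print(mv([.40,.12,.30],down(20)))
E
```

```text
(array([   0.6, -184.4,  -70.4]), array([20.1,  0. ,  0. ]))
```

Call:
{"api": "send_rows", "payload": {
  "rows": [
    {"x": 0,"y": -46,"z": -18,"ax": 5,"ay": 0,"az": 0,"hand": 60},
    {"x": 0,"y": -92,"z": -35,"ax": 10,"ay": 0,"az": 0,"hand": 60},
    {"x": 0,"y": -138,"z": -53,"ax": 15,"ay": 0,"az": 0,"hand": 50},
    {"x": 0,"y": -184,"z": -70,"ax": 20,"ay": 0,"az": 0,"hand": 45},
    {"x": 0,"y": -184,"z": -70,"ax": 20,"ay": 0,"az": 0,"hand": 45}
  ]
}}

```text
time_s: 1.4
eef_pos: [0.401, 0.1194, 0.3001]
orientation: [-0.122, 0.697, 0.122, 0.696]
force: [-0.6, -0.2, 0.6]
width: 0.0449
```

```bash
python3 - <<'E'
from h import *
T=tool();print(T.round(4))
w=vision.read_camera('wrist');crop(w,0,0,512,384,1.5,'pics/w1.png')
for p in ([.461,.175,.145],[.4495,.1,.155],[.4385,.049,.109]): print(wproj(p,T)*1.5)
E
```

```text
[[-1.000e-04 -3.398e-01  9.405e-01  4.010e-01]
 [-8.000e-04  9.405e-01  3.398e-01  1.194e-01]
 [-1.000e+00 -7.000e-04 -3.000e-04  3.001e-01]
 [ 0.000e+00  0.000e+00  0.000e+00  1.000e+00]]
[499.38155556 230.93899701]
[441.3519411 334.3374118]
[395.86688002 363.29103062]
```

View pics/w1.png

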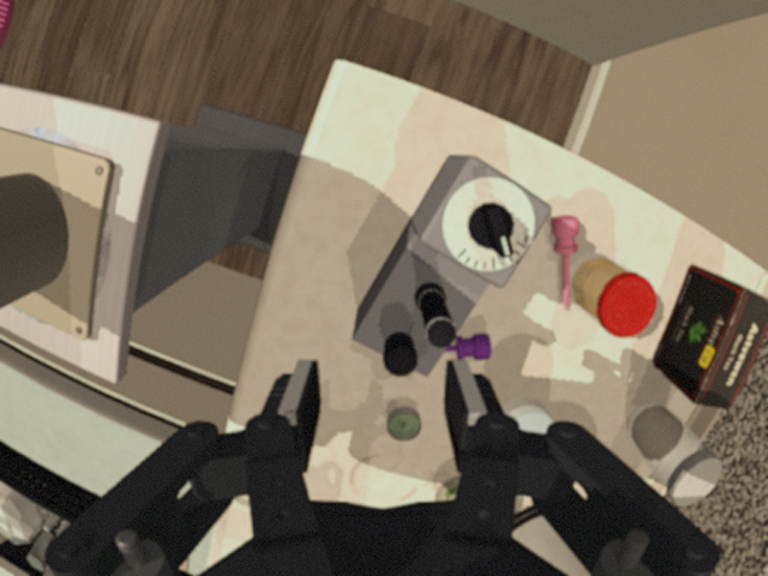

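```bash
python3 - <<'E'
from h import *
T=tool()
w=vision.read_camera('wrist');crop(w,265,95,385,275,3.3,'pics/w2.png')
print('pink base',wback(np.array([567,305])/1.5,T,0),'purple base', wback(np.array([448,348])/1.5,T,0))
for z in(.09,.12,.15):print(wback(np.array([564,230])/1.5,T,z),wback(np.array([476,346])/1.5,T,z))
E
```

```text
pink base [0.60919053 0.12295979 0.        ] purple base [ 5.05745095e-01  3.51759213e-02 -5.55111512e-17]
[0.52762111 0.19400661 0.09      ] [0.49896738 0.07887191 0.09      ]
[0.51362826 0.19411547 0.12      ] [0.48757992 0.08944957 0.12      ]
[0.49963542 0.19422432 0.15      ] [0.47619246 0.10002723 0.15      ]
```

View pics/w2.png

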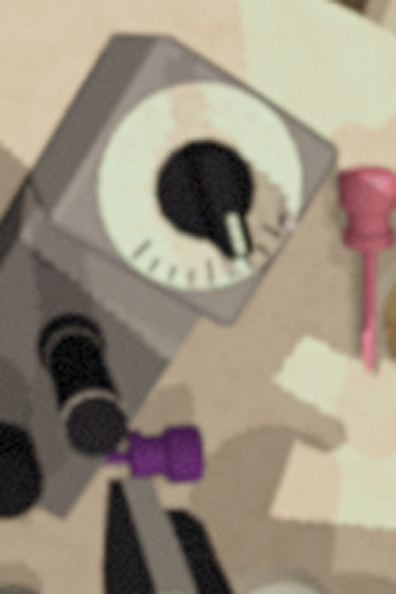

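```bash
python3 - <<'E'
from h import *
t=vision.read_camera('top');crop(t,110,140,260,270,4.5,'pics/t2.png')
t=vision.read_camera('side');crop(t,180,160,340,350,3.1,'pics/s2.png')
E
```

```text
(no output)
```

View pics/t2.png

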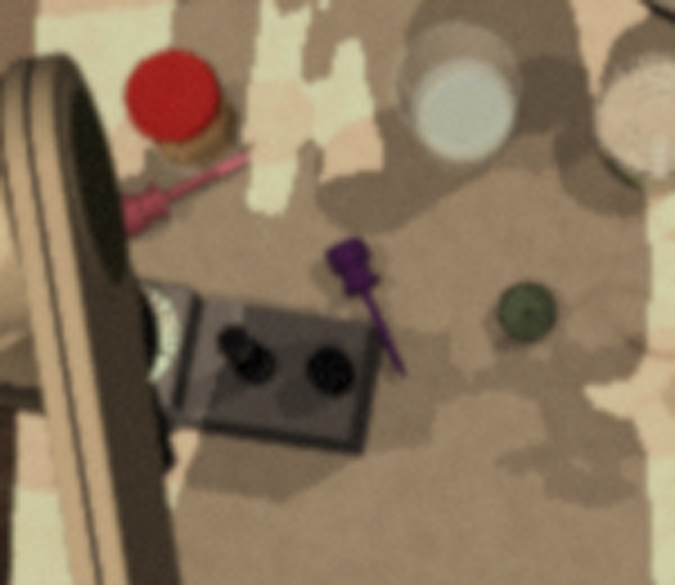

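View pics/s2.png

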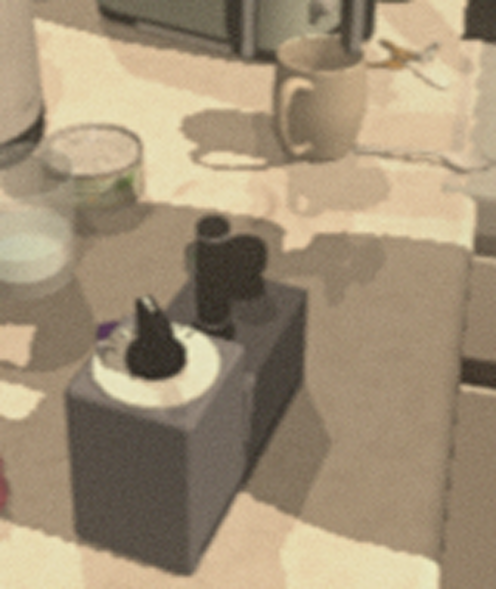

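```bash
python3 - <<'E'
from h import *
T=tool()
f=lambda u,v:np.array([265+u/3.3,95+v/3.3])
for z in(.13,.145):
  a=wback(f(232,215),T,z);b=wback(f(240,255),T,z);print(z,a,b,np.degrees(np.arctan2(*(b-a)[:2][::-1])))
for z in (.111,.112):print('dial c',wback(f(201,186),T,z))
print('disc c',wback(f(205,190),T,.119))
print('long base collar', wback(f(72,345),T,.081),'top',wback(f(95,422),T,.155),'short top',wback([400/1.5,352/1.5],T,.109))
a=np.radians(-10-60)
for th in(40,50,60,70): 
  h=np.radians(-10-th);c=np.array([.461,.175]);print(th,[((wproj([*(c+r*np.array([np.cos(h),np.sin(h)])),.145],T)-[265,95])*3.3).round(0) for r in(-.017,0,.017)])
sf=lambda u,v:np.array([180+u/3.1,160+v/3.1])
print([back('side',sf(*p),.145) for p in((145,298),(155,308))])
E
```

```text
0.13 [0.46927131 0.17324518 0.13      ] [0.47692661 0.16259674 0.13      ] -54.28715173681494
0.145 [0.46428551 0.17447607 0.145     ] [0.47154497 0.16437824 0.145     ] -54.2871517368153
dial c [0.4619104  0.17663403 0.111     ]
dial c [0.46162226 0.17670008 0.112     ]
disc c [0.46133535 0.17646583 0.119     ]
long base collar [0.44929339 0.10325661 0.081     ] top [0.4482137  0.10390138 0.155     ] short top [0.43746027 0.06325327 0.109     ]
40 [array([207., 154.]), array([223., 209.]), array([238., 263.])]
50 [array([216., 152.]), array([223., 209.]), array([229., 265.])]
60 [array([226., 152.]), array([223., 209.]), array([219., 266.])]
70 [array([236., 153.]), array([223., 209.]), array([209., 265.])]
[array([0.47141152, 0.1633099 , 0.145     ]), array([0.46379772, 0.17031647, 0.145     ])]
```

```bash
python3 - <<'E'
from h import *
print(mv([.4615,.1765,.20],down(38)))
E
```

```text
(array([100.2,  28.8,  76.3]), array([-17.7,  -0. ,  -0. ]))
```

Call:
{"api": "send_rows", "payload": {
  "rows": [
    {"x": 25,"y": 10,"z": 25,"ax": -6,"ay": 0,"az": 0,"hand": 40},
    {"x": 60,"y": 20,"z": 50,"ax": -12,"ay": 0,"az": 0,"hand": 40},
    {"x": 100,"y": 29,"z": 76,"ax": -18,"ay": 0,"az": 0,"hand": 40},
    {"x": 100,"y": 29,"z": 76,"ax": -18,"ay": 0,"az": 0,"hand": 40}
  ]
}}

```text
time_s: 2.1
eef_pos: [0.4592, 0.1772, 0.1958]
orientation: [-0.233, 0.67, 0.233, 0.665]
force: [-0.8, -0.5, 0.3]
width: 0.04
```

```bash
python3 - <<'E'
from h import *
T=tool();print(mv([.4615,.1765,.146],down(38)))
w=vision.read_camera('wrist');crop(w,130,130,390,330,3,'pics/w3.png')
p=[.4615,.1765,.145]
print((wproj(p,T)-[130,130])*3)
s=vision.read_camera('side');crop(s,180,160,340,350,3,'pics/s3.png')
E
```

```text
(array([49.8, -2.1,  1.7]), array([ 0.5, -0.4, -0.2]))
[380.01875252 313.13448821]
```

View pics/w3.png

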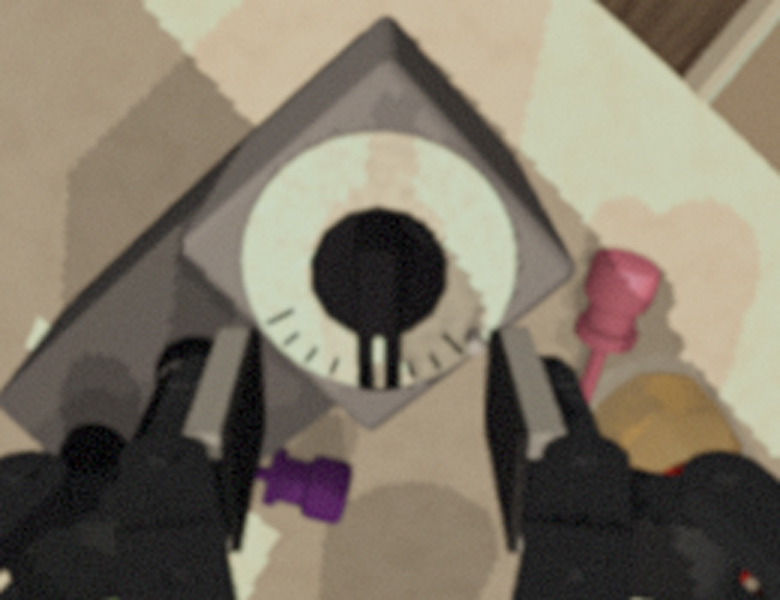

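View pics/s3.png

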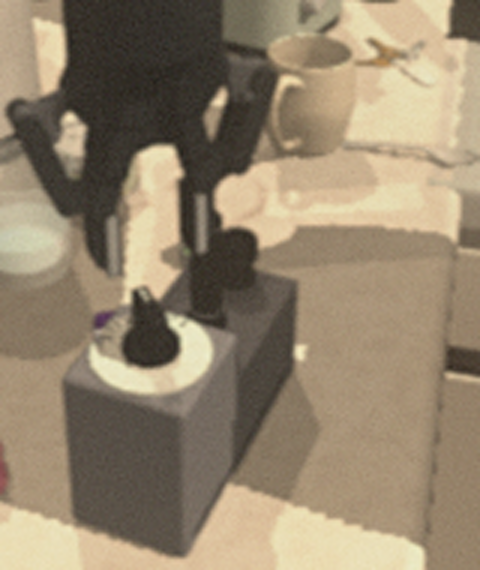

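Call:
{"api": "send_rows", "payload": {
  "rows": [
    {"x": 17,"y": -1,"z": 1,"ax": 0,"ay": 0,"az": 0,"hand": 40},
    {"x": 34,"y": -1,"z": 1,"ax": 0,"ay": 0,"az": 0,"hand": 40},
    {"x": 49,"y": -1,"z": 1,"ax": 0,"ay": 0,"az": 0,"hand": 40},
    {"x": 49,"y": -1,"z": 1,"ax": 0,"ay": 0,"az": 0,"hand": 0},
    {"x": 49,"y": -1,"z": 1,"ax": 0,"ay": 0,"az": 0,"hand": 0}
  ]
}}

```text
time_s: 2.82
eef_pos: [0.462, 0.1748, 0.1512]
orientation: [-0.231, 0.669, 0.231, 0.667]
force: [-3.6, -1.2, -4.6]
width: 0.0087
```

Call:
{"api": "send_rows", "payload": {
  "rows": [
    {"x": 0,"y": 0,"z": 0,"ax": 0,"ay": 0,"az": 0,"hand": 0},
    {"x": 0,"y": 0,"z": 0,"ax": 0,"ay": 0,"az": 0,"hand": 0}
  ]
}}

```text
time_s: 3.08
eef_pos: [0.4621, 0.1749, 0.1511]
orientation: [-0.231, 0.669, 0.231, 0.667]
force: [-4.8, -3.3, -1.0]
width: 0.008
```

Call:
{"api": "send_rows", "payload": {
  "rows": [
    {"x": 0,"y": 0,"z": 0,"ax": -8,"ay": 0,"az": 0,"hand": 0},
    {"x": 0,"y": 0,"z": 0,"ax": -16,"ay": 0,"az": 0,"hand": 0},
    {"x": 0,"y": 0,"z": 0,"ax": -24,"ay": 0,"az": 0,"hand": 0},
    {"x": 0,"y": 0,"z": 0,"ax": -32,"ay": 0,"az": 0,"hand": 0},
    {"x": 0,"y": 0,"z": 0,"ax": -38,"ay": 0,"az": 0,"hand": 0}
  ]
}}

```text
time_s: 3.7
eef_pos: [0.4617, 0.1744, 0.1511]
orientation: [-0.437, 0.557, 0.438, 0.554]
force: [-7.7, -5.8, 2.7]
width: 0.0086
```

```bash
python3 - <<'E'
from h import *
s=env.read_state();T=tool(s);print(s['moment'],s['force'],np.degrees(np.arctan2(T[1,2],T[0,2])))
E
```

```text
[-0.91785627  1.33775395 -0.08595952] [-7.6528948  -5.77955348  2.74258459] 76.41321979685473
```

Now the last few degrees, slightly past the stop, watching the moment.

Call:
{"api": "send_rows", "payload": {
  "rows": [
    {"x": 0,"y": 0,"z": 0,"ax": -2,"ay": 0,"az": 0,"hand": 0},
    {"x": 0,"y": 0,"z": 0,"ax": -3,"ay": 0,"az": 0,"hand": 0},
    {"x": 0,"y": 0,"z": 0,"ax": -4,"ay": 0,"az": 0,"hand": 0}
  ]
}}

```text
time_s: 4.08
eef_pos: [0.4616, 0.1743, 0.1511]
orientation: [-0.455, 0.542, 0.456, 0.539]
force: [-7.8, -6.6, 1.8]
width: 0.0087
```

```bash
python3 - <<'E'
from h import *
s=env.read_state();T=tool(s);print(s['moment'],s['force'],np.degrees(np.arctan2(T[1,2],T[0,2])))
E
```

```text
[-0.93922621  1.28657172  0.00881861] [-7.79041528 -6.62724366  1.77500203] 80.21305435159785
```

Call:
{"api": "send_rows", "payload": {
  "rows": [
    {"x": 0,"y": 0,"z": 0,"ax": -2,"ay": 0,"az": 0,"hand": 0},
    {"x": 0,"y": 0,"z": 0,"ax": -4,"ay": 0,"az": 0,"hand": 0},
    {"x": 0,"y": 0,"z": 0,"ax": -4,"ay": 0,"az": 0,"hand": 0}
  ]
}}

```text
time_s: 4.45
eef_pos: [0.4616, 0.1743, 0.1511]
orientation: [-0.473, 0.526, 0.474, 0.523]
force: [-8.3, -6.7, 2.3]
width: 0.0086
```

```bash
python3 - <<'E'
from h import *
s=env.read_state();T=tool(s);print(s['moment'],s['force'],np.degrees(np.arctan2(T[1,2],T[0,2])))
E
```

```text
[-0.93035391  1.46377784 -1.03884179] [-8.30660924 -6.68321941  2.25738196] 84.1286651970375
```

Call:
{"api": "send_rows", "payload": {
  "rows": [
    {"x": 0,"y": 0,"z": 0,"ax": 2,"ay": 0,"az": 0,"hand": 30},
    {"x": 0,"y": 0,"z": 0,"ax": 2,"ay": 0,"az": 0,"hand": 30},
    {"x": -40,"y": 0,"z": 0,"ax": 2,"ay": 0,"az": 0,"hand": 30},
    {"x": -90,"y": 0,"z": 0,"ax": 4,"ay": 0,"az": 0,"hand": 30},
    {"x": -90,"y": 0,"z": 0,"ax": 4,"ay": 0,"az": 0,"hand": 30}
  ]
}}

```text
time_s: 5.08
eef_pos: [0.4659, 0.1764, 0.2471]
orientation: [-0.457, 0.538, 0.454, 0.544]
force: [-0.4, 0.9, -1.1]
width: 0.03
```

```bash
python3 - <<'E'
from h import *
s=env.read_state();T=tool(s);print(s['moment'],s['force'],np.degrees(np.arctan2(T[1,2],T[0,2])))
w=vision.read_camera('wrist');crop(w,130,80,390,280,3,'pics/w4.png')
a=np.radians(-10)
for z,r in((.145,-.017),(.145,0),(.145,.017)):print((wproj([.4615+r*np.cos(a),.1758+r*np.sin(a),z],T)-[130,80])*3)
E
```

```text
[0.03241472 0.00736508 0.024894  ] [-0.40665042  0.87890104 -1.09882376] 80.22040635056912
[365.60670119 290.65510344]
[365.47834714 353.40205202]
[365.37964849 413.27492575]
```

View pics/w4.png

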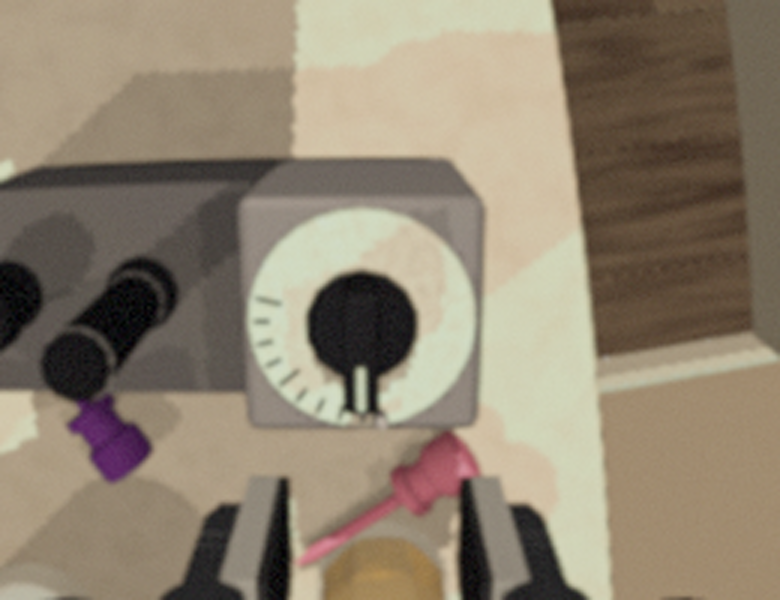

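```bash
python3 - <<'E'
from h import *
print(mv([.449,.1025,.24],down(-10)))
E
```

```text
(array([  4.1,   3. , -75.2]), array([90.2,  0.4,  0.1]))
```

Call:
{"api": "send_rows", "payload": {
  "rows": [
    {"x": 0,"y": 1,"z": -15,"ax": 10,"ay": 0,"az": 0,"hand": 60},
    {"x": 0,"y": 2,"z": -30,"ax": 20,"ay": 0,"az": 0,"hand": 60},
    {"x": 0,"y": 3,"z": -45,"ax": 30,"ay": 0,"az": 0,"hand": 60},
    {"x": 0,"y": 3,"z": -60,"ax": 40,"ay": 0,"az": 0,"hand": 60},
    {"x": 0,"y": 3,"z": -75,"ax": 50,"ay": 0,"az": 0,"hand": 60}
  ]
}}

```text
time_s: 5.75
eef_pos: [0.4467, 0.1017, 0.24]
orientation: [-0.182, 0.684, 0.183, 0.683]
force: [-0.3, 0.1, -0.7]
width: 0.06
```

Call:
{"api": "send_rows", "payload": {
  "rows": [
    {"x": 0,"y": 0,"z": 0,"ax": 10,"ay": 0,"az": 0,"hand": 60},
    {"x": 0,"y": 0,"z": 0,"ax": 20,"ay": 0,"az": 0,"hand": 60},
    {"x": 0,"y": 0,"z": 0,"ax": 30,"ay": 0,"az": 0,"hand": 60},
    {"x": 0,"y": 0,"z": 0,"ax": 40,"ay": 0,"az": 0,"hand": 60},
    {"x": 0,"y": 0,"z": 0,"ax": 40,"ay": 0,"az": 0,"hand": 60}
  ]
}}

```text
time_s: 6.38
eef_pos: [0.4468, 0.1021, 0.2402]
orientation: [0.06, 0.705, -0.06, 0.704]
force: [-0.5, -0.4, -0.9]
width: 0.06
```

```bash
python3 - <<'E'
from h import *
s=env.read_state();T=tool(s);print(T[:3,3],np.degrees(np.arctan2(T[1,2],T[0,2])),mv([.449,.1025,.24],down(-10)))
w=vision.read_camera('wrist');crop(w,130,100,390,300,3,'pics/w5.png')
for p in([.449,.1025,.155],[.449,.1025,.081]):print((wproj(p,T)-[130,100])*3)
E
```

```text
[0.44684285 0.10210767 0.24018503] -9.707117759438342 (array([0.2, 0.8, 2.1]), array([ 0.3, -0.1,  0. ]))
[381.32977437 333.03193976]
[379.72154369 251.63402286]
```

View pics/w5.png

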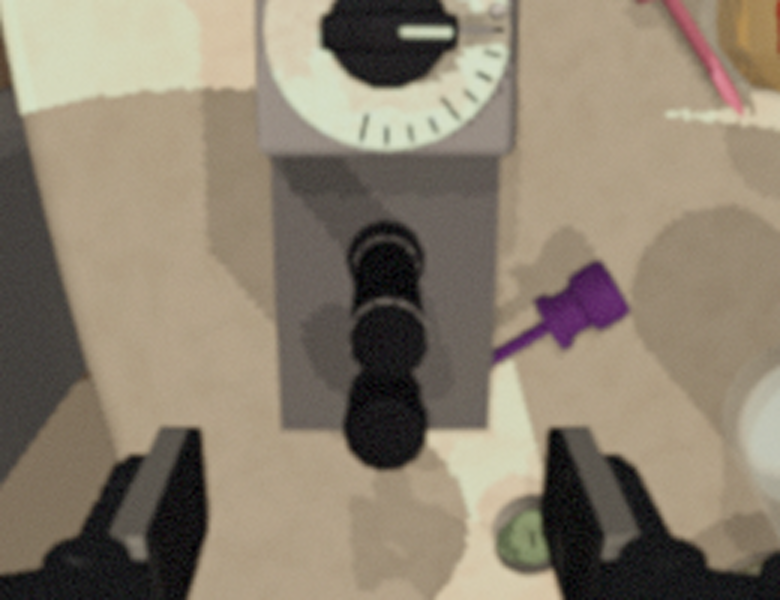

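Call:
{"api": "send_rows", "payload": {
  "rows": [
    {"x": 30,"y": -1,"z": 4,"ax": 0,"ay": 0,"az": 0,"hand": 60},
    {"x": 60,"y": -1,"z": 4,"ax": 0,"ay": 0,"az": 0,"hand": 60},
    {"x": 90,"y": -1,"z": 4,"ax": 0,"ay": 0,"az": 0,"hand": 60},
    {"x": 122,"y": -1,"z": 4,"ax": 0,"ay": 0,"az": 0,"hand": 60},
    {"x": 122,"y": -1,"z": 4,"ax": 0,"ay": 0,"az": 0,"hand": 60}
  ]
}}

```text
time_s: 7.05
eef_pos: [0.4486, 0.1002, 0.1164]
orientation: [0.059, 0.707, -0.06, 0.702]
force: [0.2, -0.9, 0.4]
width: 0.0599
```

```bash
python3 - <<'E'
from h import *
s=env.read_state();T=tool(s);print(s['force'],mv([.4505,.101,.117],down(-10)))
w=vision.read_camera('wrist');crop(w,130,150,390,350,3,'pics/w6.png')
w=vision.read_camera('side');crop(w,180,160,340,350,3,'pics/s6.png')
E
```

```text
[ 0.2084949  -0.90664127  0.4165799 ] (array([-0.6,  1.1,  1.8]), array([ 0.4, -0.3,  0.1]))
```

View pics/w6.png

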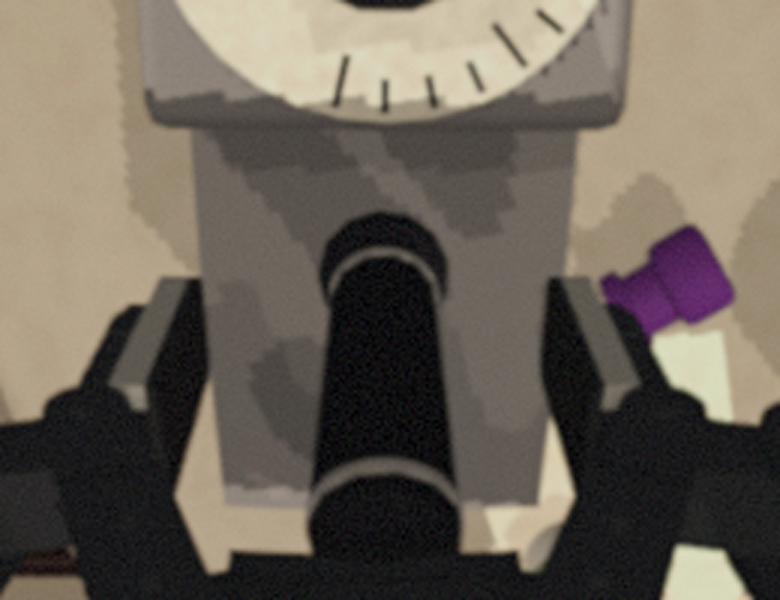

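View pics/s6.png

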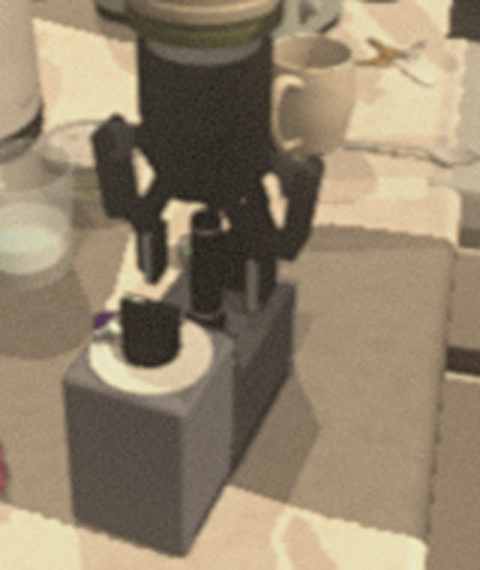

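```bash
python3 - <<'E'
from h import *
T=tool()
for dy in(-.004,0,.004):
  print([((wproj(T[:3,3]+T[:3,1]*dy+[0,0,z-T[2,3]],T)-[130,150])*3).round() for z in(.155,.081)])
E
```

```text
[array([372., 550.]), array([372., 288.])]
[array([372., 528.]), array([372., 270.])]
[array([372., 505.]), array([372., 252.])]
```

Call:
{"api": "send_rows", "payload": {
  "rows": [
    {"x": 0,"y": 0,"z": 2,"ax": 0,"ay": 0,"az": 0,"hand": 0},
    {"x": 0,"y": 0,"z": 2,"ax": 0,"ay": 0,"az": 0,"hand": 0},
    {"x": 0,"y": 0,"z": 2,"ax": 0,"ay": 0,"az": 0,"hand": 0},
    {"x": 0,"y": 0,"z": 2,"ax": 0,"ay": 0,"az": 0,"hand": 0},
    {"x": 0,"y": 0,"z": 2,"ax": 0,"ay": 0,"az": 0,"hand": 0}
  ]
}}

```text
time_s: 7.78
eef_pos: [0.4538, 0.1002, 0.1206]
orientation: [0.06, 0.704, -0.06, 0.705]
force: [-1.1, 0.3, 5.1]
width: 0.0185
```

Call:
{"api": "send_rows", "payload": {
  "rows": [
    {"x": -20,"y": 0,"z": 0,"ax": 0,"ay": 0,"az": 0,"hand": 0},
    {"x": -50,"y": 0,"z": 0,"ax": 0,"ay": 0,"az": 0,"hand": 0},
    {"x": -85,"y": 0,"z": 0,"ax": 0,"ay": 0,"az": 0,"hand": 0},
    {"x": -120,"y": 0,"z": 0,"ax": 0,"ay": 0,"az": 0,"hand": 0},
    {"x": -150,"y": 0,"z": 0,"ax": 0,"ay": 0,"az": 0,"hand": 0}
  ]
}}

```text
time_s: 8.4
eef_pos: [0.4532, 0.1001, 0.2713]
orientation: [0.06, 0.704, -0.06, 0.705]
force: [1.3, -0.3, -1.2]
width: 0.0184
```

```bash
python3 - <<'E'
from h import *
s=env.read_state();T=tool(s);print(s['time_s'],s['force'],s['qpos'],T[:3,3])
w=vision.read_camera('wrist');crop(w,80,130,420,384,2,'pics/w7.png')
w=vision.read_camera('side');crop(w,160,100,360,350,2.4,'pics/s7.png')
E
```

```text
8.4 [ 1.34295246 -0.30171651 -1.2364932 ] [ 1.06792183e-01 -2.53705528e-01  1.82400352e+00  1.69607714e-05
  1.56973122e+00  2.77552586e-01] [0.45323911 0.10008644 0.27126095]
```

View pics/w7.png

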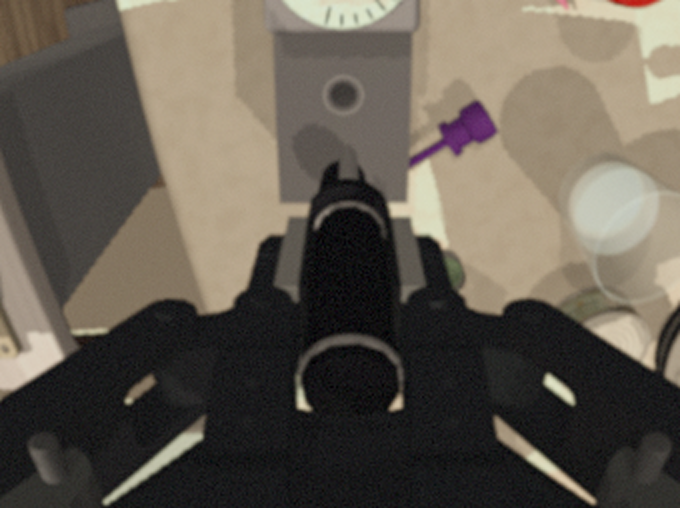

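View pics/s7.png

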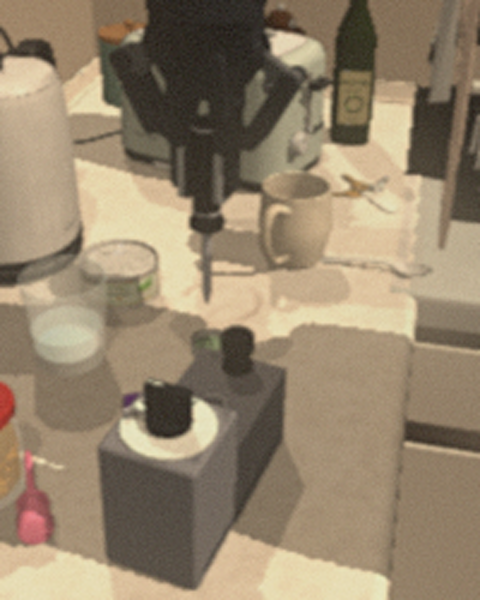

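```bash
python3 - <<'E'
from h import *
print(mv([.3766,-.228,.30],down(-31)))
print((proj('side',[[.4532,.1001,.162]])-[160,100])*2.4)
t=vision.read_camera('top');crop(t,260,180,340,240,10,'pics/t7.png')
E
```

```text
(array([ -27. , -336.8,  -21.2]), array([21.2,  0.4, -0.2]))
[[208.37234197 308.5836973 ]]
```

View pics/t7.png

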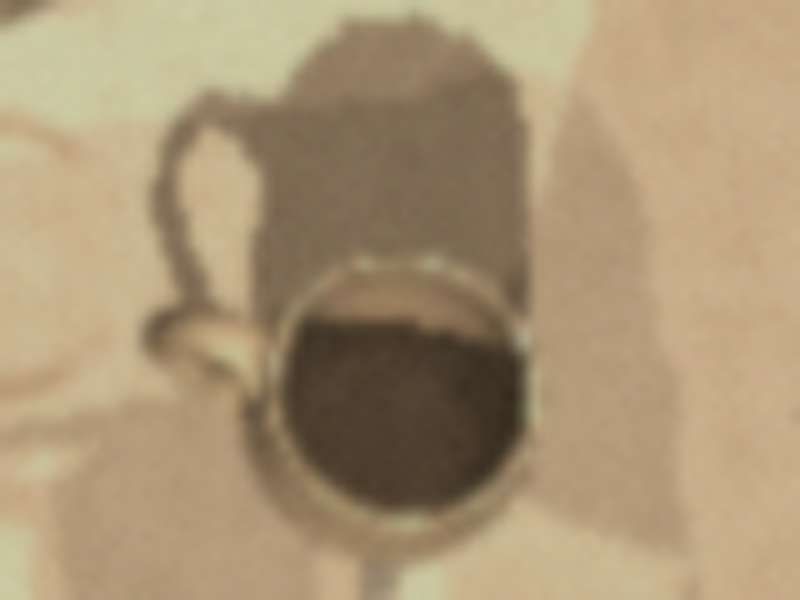

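Call:
{"api": "send_rows", "payload": {
  "rows": [
    {"x": -10,"y": -30,"z": -2,"ax": 2,"ay": 0,"az": 0,"hand": 0},
    {"x": -20,"y": -70,"z": -4,"ax": 5,"ay": 0,"az": 0,"hand": 0},
    {"x": -27,"y": -110,"z": -7,"ax": 7,"ay": 0,"az": 0,"hand": 0},
    {"x": -27,"y": -150,"z": -10,"ax": 10,"ay": 0,"az": 0,"hand": 0},
    {"x": -27,"y": -190,"z": -12,"ax": 12,"ay": 0,"az": 0,"hand": 0}
  ]
}}

```text
time_s: 9.18
eef_pos: [0.408, -0.0861, 0.2948]
orientation: [0.134, 0.695, -0.134, 0.694]
force: [0.6, 1.2, -1.1]
width: 0.0185
```

```bash
python3 - <<'E'
from h import *
print(mv([.3766,-.228,.30],down(-31)))
E
```

```text
(array([  -5.2, -143.4,   23.7]), array([ 9.1, -0.1,  0. ]))
```

Call:
{"api": "send_rows", "payload": {
  "rows": [
    {"x": -2,"y": -35,"z": 6,"ax": 2,"ay": 0,"az": 0,"hand": 0},
    {"x": -3,"y": -70,"z": 12,"ax": 5,"ay": 0,"az": 0,"hand": 0},
    {"x": -5,"y": -105,"z": 18,"ax": 7,"ay": 0,"az": 0,"hand": 0},
    {"x": -5,"y": -130,"z": 22,"ax": 9,"ay": 0,"az": 0,"hand": 0},
    {"x": -5,"y": -143,"z": 24,"ax": 9,"ay": 0,"az": 0,"hand": 0}
  ]
}}

```text
time_s: 9.8
eef_pos: [0.3773, -0.2276, 0.2998]
orientation: [0.188, 0.682, -0.188, 0.681]
force: [-0.0, -0.1, -1.2]
width: 0.0188
```

```bash
cat >> h.py <<'E'
def tilt(psi,t):
    return down(psi)@R.from_euler('y',t,degrees=True).as_matrix()
E
python3 - <<'E'
from h import *
s=env.read_state();print(s['qpos'].round(3),s['eef_pos'])
for t in(-45,45):
  M=tilt(-31,t);print(t,M[:,0],mv(np.array([.443,-.268,.19])-.1096*M[:,0],M),np.array([.443,-.268,.15])-.1096*M[:,0])
E
```

```text
[-0.659 -0.325  1.83  -0.     1.638 -0.12 ] [ 0.3772643  -0.2275501   0.29977361]
-45 [ 0.60610881 -0.36418692 -0.70710678] (array([32.3, -0.8, -0.2]), array([  0.1, -45.1,  -0.1])) [ 0.37657047 -0.22808511  0.2274989 ]
45 [-0.60610881  0.36418692 -0.70710678] (array([ 31.9,  -1.2, 154.7]), array([ 0.1, 44.9,  0. ])) [ 0.50942953 -0.30791489  0.2274989 ]
```

Call:
{"api": "send_rows", "payload": {
  "rows": [
    {"x": 0,"y": -1,"z": 0,"ax": 0,"ay": -8,"az": 0,"hand": 0},
    {"x": 0,"y": -1,"z": 0,"ax": 0,"ay": -16,"az": 0,"hand": 0},
    {"x": 8,"y": -1,"z": 0,"ax": 0,"ay": -24,"az": 0,"hand": 0},
    {"x": 16,"y": -1,"z": 0,"ax": 0,"ay": -32,"az": 0,"hand": 0},
    {"x": 24,"y": -1,"z": 0,"ax": 0,"ay": -40,"az": 0,"hand": 0}
  ]
}}

```text
time_s: 10.42
eef_pos: [0.4156, -0.2503, 0.2729]
orientation: [0.117, 0.423, -0.238, 0.866]
force: [1.2, 0.0, -1.0]
width: 0.0187
```

```bash
python3 - <<'E'
from h import *
s=env.read_state();T=tool(s);print(s['qpos'].round(3),s['eef_pos'],T[:3,3]+.1096*T[:3,0])
M=tilt(-31,-45);print(mv(np.array([.443,-.268,.15])-.1096*M[:,0],M))
w=vision.read_camera('wrist');crop(w,0,0,512,384,1.5,'pics/w8.png')
w=vision.read_camera('side');crop(w,180,60,380,260,3,'pics/s8.png')
print((proj('side',[T[:3,3]+.1096*T[:3,0]])-[180,60])*3)
E
```

```text
[-0.735 -0.891  2.363  0.144  1.022 -0.233] [ 0.41563219 -0.25032884  0.27291996] [ 0.47358866 -0.28464479  0.18645827]
(array([  8.2,  -0.9, -63.4]), array([ 0.2, -7.1, -0.2]))
[[286.46633036 243.04023327]]
```

View pics/w8.png

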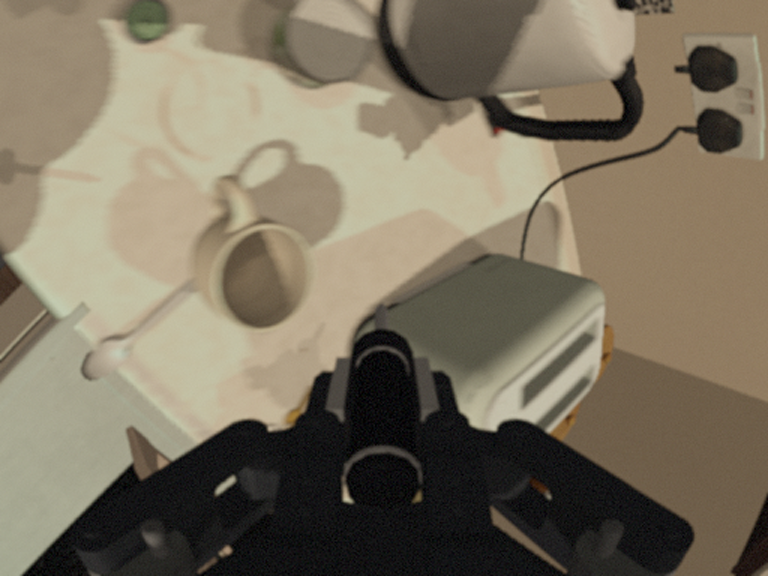

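View pics/s8.png

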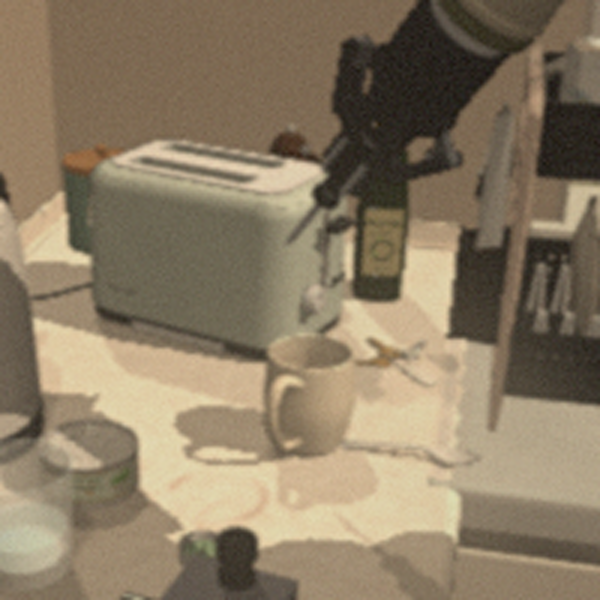

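```bash
python3 - <<'E'
from h import *
print(mv([.40,-.22,.32],down(-31)))
print(mv([.44,-.19,.31],down(0)))
E
```

```text
(array([-55.5,  18. ,   6.9]), array([ 0.2, 37.8, -0.2]))
(array([-35.9,  64.2,  15.8]), array([-29.6,  36.9,  10.1]))
```

Call:
{"api": "send_rows", "payload": {
  "rows": [
    {"x": -15,"y": 5,"z": 1,"ax": 0,"ay": 9,"az": 0,"hand": 0},
    {"x": -30,"y": 9,"z": 3,"ax": 0,"ay": 18,"az": 0,"hand": 0},
    {"x": -45,"y": 14,"z": 5,"ax": 0,"ay": 28,"az": 0,"hand": 0},
    {"x": -55,"y": 18,"z": 7,"ax": 0,"ay": 38,"az": 0,"hand": 0},
    {"x": -55,"y": 18,"z": 7,"ax": 0,"ay": 38,"az": 0,"hand": 0}
  ]
}}

```text
time_s: 11.15
eef_pos: [0.4017, -0.2211, 0.3233]
orientation: [0.188, 0.684, -0.186, 0.68]
force: [-0.1, 0.1, -1.0]
width: 0.0185
```

```bash
python3 - <<'E'
from h import *
s=env.read_state();print(s['qpos'].round(3),s['eef_pos'])
print(mv([.443,-.19,.31],down(0)))
E
```

```text
[-0.615 -0.273  1.746  0.     1.673 -0.08 ] [ 0.40165837 -0.22112237  0.32328423]
(array([13.2, 47.9, 19.7]), array([-30.7,  -0.3,  -0.1]))
```

Call:
{"api": "send_rows", "payload": {
  "rows": [
    {"x": 3,"y": 12,"z": 5,"ax": -8,"ay": 0,"az": 0,"hand": 0},
    {"x": 6,"y": 24,"z": 10,"ax": -16,"ay": 0,"az": 0,"hand": 0},
    {"x": 10,"y": 36,"z": 15,"ax": -24,"ay": 0,"az": 0,"hand": 0},
    {"x": 13,"y": 48,"z": 20,"ax": -31,"ay": 0,"az": 0,"hand": 0},
    {"x": 13,"y": 48,"z": 20,"ax": -31,"ay": 0,"az": 0,"hand": 0}
  ]
}}

```text
time_s: 11.78
eef_pos: [0.442, -0.1893, 0.3122]
orientation: [-0.002, 0.706, 0.001, 0.708]
force: [-0.3, -0.0, -0.2]
width: 0.0186
```

Call:
{"api": "send_rows", "payload": {
  "rows": [
    {"x": 0,"y": 0,"z": 0,"ax": 0,"ay": 0,"az": -8,"hand": 0},
    {"x": 0,"y": 0,"z": 0,"ax": 0,"ay": 0,"az": -16,"hand": 0},
    {"x": 5,"y": 0,"z": 0,"ax": 0,"ay": 0,"az": -24,"hand": 0},
    {"x": 10,"y": 0,"z": 0,"ax": 0,"ay": 0,"az": -32,"hand": 0},
    {"x": 15,"y": 0,"z": 0,"ax": 0,"ay": 0,"az": -40,"hand": 0}
  ]
}}

```text
time_s: 12.4
eef_pos: [0.4421, -0.1902, 0.2981]
orientation: [-0.243, 0.661, -0.244, 0.667]
force: [-0.8, -0.3, -1.1]
width: 0.0184
```

```bash
python3 - <<'E'
from h import *
s=env.read_state();T=tool(s);print(s['qpos'].round(3),s['eef_pos'],T.round(2),T[:3,3]+.1096*T[:3,0])
M=down(0)@R.from_euler('z',-45,degrees=True).as_matrix();print(mv(np.array([.443,-.268,.15])-.1096*M[:,0],M))
w=vision.read_camera('wrist');crop(w,0,0,512,384,1.5,'pics/w9.png')
w=vision.read_camera('side');crop(w,180,60,380,260,3,'pics/s9.png')
print((proj('side',[T[:3,3]+.1096*T[:3,0]])-[180,60])*3)
E
```

```text
[-0.045 -0.296  1.958 -0.707  1.465  0.028] [ 0.4420843  -0.19021512  0.29809546] [[ 0.01  0.    1.    0.44]
 [-0.65  0.76  0.   -0.19]
 [-0.76 -0.65  0.01  0.3 ]
 [ 0.    0.    0.    1.  ]] [ 0.44287765 -0.26107743  0.21448886]
(array([54. , 45.4,  0.4]), array([-0.2,  0.4, -4.7]))
[[318.72454197 223.78802442]]
```

View pics/w9.png

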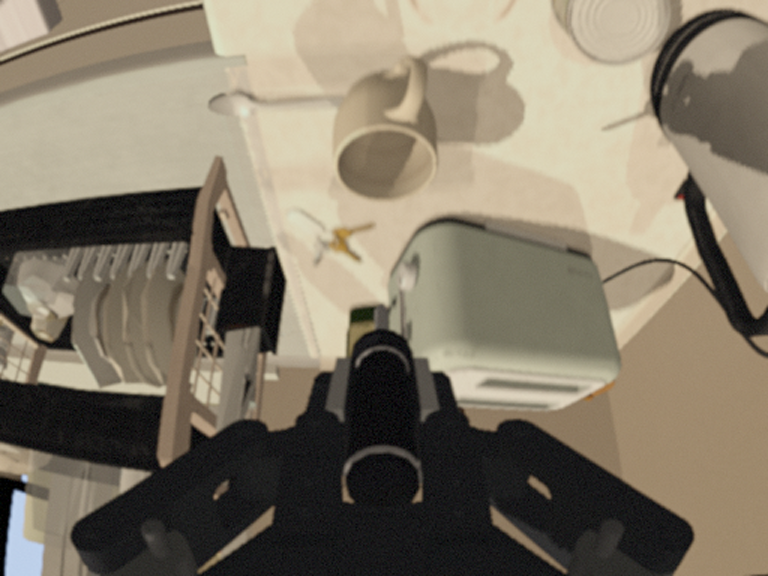

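View pics/s9.png

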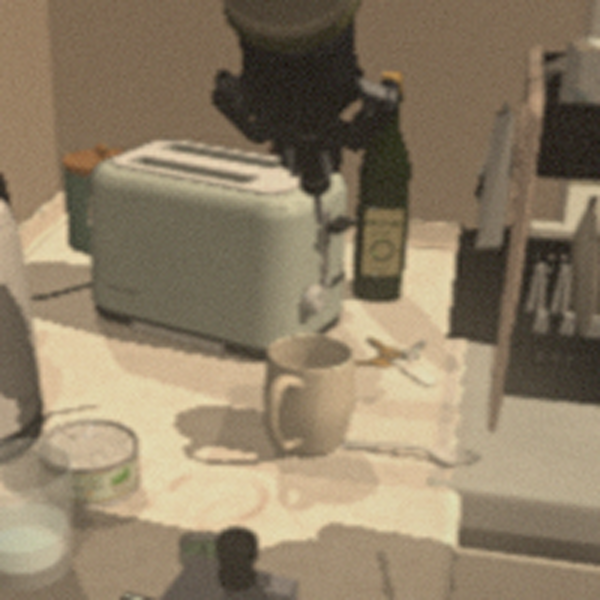

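```bash
python3 - <<'E'
from h import *
T=tool();print(wback(np.array([387,160])/1.5,T,.093), wproj(T[:3,3]+.1096*T[:3,0],T)*1.5)
print(back('side',np.array([180+311/3,60+352/3]),.093))
E
```

```text
[ 0.44544082 -0.26019396  0.093     ] [381.03252121 302.42037919]
[ 0.44520056 -0.26761918  0.093     ]
```

Call:
{"api": "send_rows", "payload": {
  "rows": [
    {"x": 12,"y": 12,"z": 1,"ax": 0,"ay": 0,"az": -2,"hand": 0},
    {"x": 25,"y": 24,"z": 1,"ax": 0,"ay": 0,"az": -3,"hand": 0},
    {"x": 38,"y": 36,"z": 1,"ax": 0,"ay": 0,"az": -5,"hand": 0},
    {"x": 53,"y": 47,"z": 1,"ax": 0,"ay": 0,"az": -5,"hand": 0},
    {"x": 53,"y": 47,"z": 1,"ax": 0,"ay": 0,"az": -5,"hand": 0}
  ]
}}

```text
time_s: 13.12
eef_pos: [0.4425, -0.1886, 0.2248]
orientation: [-0.271, 0.653, -0.269, 0.654]
force: [0.1, -0.5, -0.1]
width: 0.0186
```

Call:
{"api": "send_rows", "payload": {
  "rows": [
    {"x": 0,"y": 0,"z": 0,"ax": 0,"ay": 0,"az": 0,"hand": 0},
    {"x": 0,"y": 0,"z": 0,"ax": 0,"ay": 0,"az": 0,"hand": 0},
    {"x": 0,"y": 0,"z": 0,"ax": 0,"ay": 0,"az": 0,"hand": 0}
  ]
}}

```text
time_s: 13.5
eef_pos: [0.4438, -0.1882, 0.2267]
orientation: [-0.271, 0.652, -0.27, 0.655]
force: [-0.3, 0.3, -1.1]
width: 0.0185
```

```bash
python3 - <<'E'
from h import *
s=env.read_state();T=tool(s);tip=T[:3,3]+.1096*T[:3,0];print(s['time_s'],s['qpos'].round(3),s['dq'].round(4),s['eef_pos'],s['width'],tip,np.degrees(np.arccos(-T[2,0])))
w=vision.read_camera('wrist');crop(w,100,20,400,320,2,'pics/w10.png')
w=vision.read_camera('side');crop(w,180,60,380,350,2,'pics/s10.png')
t=vision.read_camera('top');crop(t,120,160,350,280,3.4,'pics/t10.png')
print((proj('side',[tip])-[180,60])*2,(proj('top',[tip])-[120,160])*3.4,(wproj(tip,T)-[100,20])*2)
E
```

```text
13.5 [ 0.007 -0.198  2.046 -0.805  1.376  0.203] [ 0.0016  0.0033  0.003  -0.0011  0.0005  0.0022] [ 0.44384046 -0.18817671  0.22673091] 0.01846064156080173 [ 0.44431908 -0.2656848   0.14924267] 45.00788590472024
[[209.62320942 196.12230417]] [[612.64952434 185.76422002]] [308.03112007 363.28035308]
```

View pics/w10.png

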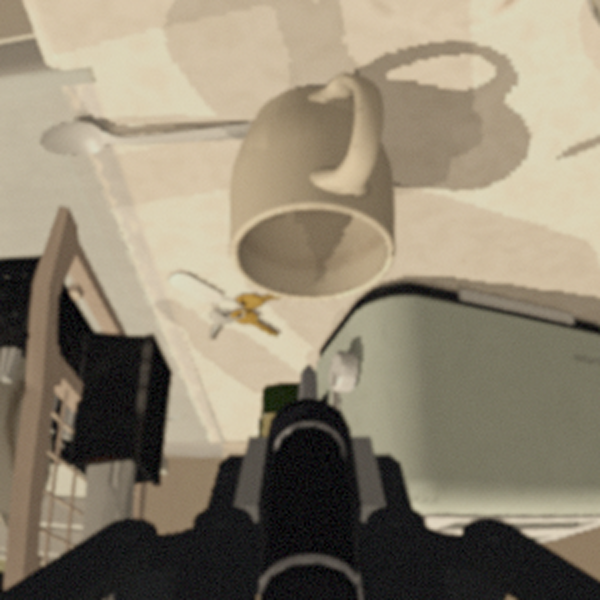

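View pics/s10.png

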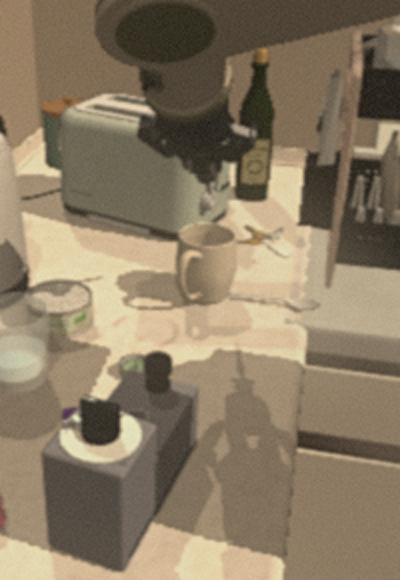

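View pics/t10.png

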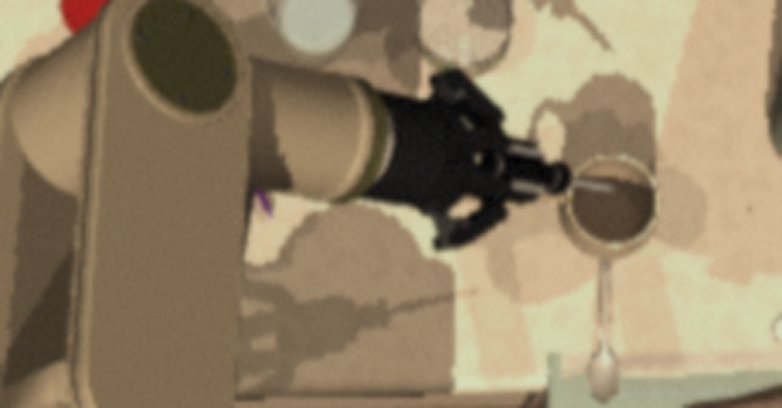

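```bash
python3 - <<'E'
from h import *
T=tool();print(wback(np.array([100+314/2,20+249/2]),T,.093));s=env.read_state();print(s['dq'].round(4),s['force'],s['width'])
print(order.hand_in())
E
```

```text
[ 0.44678845 -0.26249153  0.093     ]
[ 0.001   0.0022  0.0028 -0.0012  0.002   0.0014] [ 0.25450843  0.17147509 -0.45742601] 0.018538766479607508
the job is handed in; nothing more can be done
None
```

The knob is turned back to its zero stop, and the long probe is out of its well and held over the mug. I handed in at about 14 s on the robot's clock; no verdict is reported.

**Knob:** I pinched the bar and turned it about 42° counter-clockwise until the moment jumped to about 1 N m at the stop. In the wrist picture afterwards the pointer lay along the dock's +x at the end of the scale.

**Probe:** It leans 45.0° with its point down. The tip is computed to be at (0.444, -0.266, 0.149), about 56 mm above the rim. The joints are nearly still, the outside force is under 1 N, and the fingers read 18.5 mm open on the handle. The top camera shows the tip within a pixel of where I computed it.

**Checks that disagreed or went wrong:**
- **Mug mouth:** the three cameras put its centre up to about 10 mm apart in y, from -0.260 to -0.271. I aimed between them, which is well inside the 30 mm allowed.
- **First lean:** I first tried leaning the probe away from the robot. Joint 2 reached its lower limit (it read -0.891 against -0.89), so I backed off and leaned it sideways instead. I can't rule out that this counted as passing the joint's range.
- **Look-alikes:** the pink and purple probes stood upright in the first pictures and lay flat when I looked again at about 1.4 s. The arm had not been near them.

The mug, the short probe and the bystanders in view looked unmoved in the last pictures. The honey jar was mostly hidden by the arm in them.

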